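Fit the cutting insert in the vegetable slicer

ROBOT

A 7-joint arm with a two-finger parallel gripper is mounted at the origin on a cart in front of the work surface, level with it; the furniture and walls round the work are solid. World frame = base frame: x ahead of the robot, y to its left, z up, the work surface at z = 0. Lengths are in m, angles in rad, forces in N, time in s.
With the tool pointing down it reaches from about 0.4 to 0.925 m from the base axis. Payload 4.1 kg.
Tool frame: the origin (TCP) lies at the very end of the fingers, on their centre line; the grasp point (between the pads) lies 19 mm behind it; z points along the fingers, y is the line along which they close (so a half turn about z gives the same grasp; the last joint's range is limited). The gripper opens to 85 mm and grips with 20 to 120 N. Pads are 22 mm wide; open, the fingers measure 114 mm over their backs; the gripper's body (76 mm by 85 mm) begins 54 mm behind the grasp point. The pads swing forward as they close: fully open they stand 13 mm farther back than shut.
Start: joints at [1.182, 0.398, 0.045, 1.537, -0.019, 1.207, -0.051], TCP at [0.186, -0.623, 0.231] pointing down, gripper open.
Joint ranges: [-2.82, 2.82], [-0.49, 2.23], [-1.37, 1.46], [0, 2.46], [-1.36, 4.5], [0.23, 2], [-2.94, 2.94]. Speed limits (rad/s): [2.57, 2.57, 3.14, 3.14, 3.14, 3.14, 3.14].

INTERFACE

Orientations are given as a rotation vector (axis times angle).
In Python, from workcell import arm gives the robot as it stands. The module is installed in compiled form; this text tells all that it offers. Calls block until the motion is done:
- arm.goto(position, orientation): joint-space move of the TCP to a pose.
- arm.move_straight(position, orientation=None, max_speed=0.15): straight line of the TCP; orientation=None keeps the orientation; max_speed is the mean speed in m/s.
- arm.goto_joints(angles): joint-space move.
- arm.command_gripper(opening): finger opening in m; the grip force is fixed at half the most; returns when the fingers have stopped.
- arm.wait(seconds).
- arm.ik(position, orientation): joint angles nearest the present ones, or None.
- arm.get_obs(): the state.
- arm.camera(name): name is "scene" or "side" or "wrist"; returns the picture (480x640x3 uint8, red, green, blue); there is no depth.
- arm.camera_params(name): a dict with "mtx" (3x3 intrinsics, pixels), "T" (4x4, takes a point from camera to world coordinates); the wrist camera has in their place "hand_eye" (4x4, takes a point from camera to tool coordinates, whose origin is the TCP and whose axes are the flange's). Camera axes: x right, y down, z forward; pixel columns grow to the right and rows downward; lengths in m; the calibration is good to about 2 mm. A picture is of the moment at which its call begins: read the wrist's pose just before it. camera_params takes no time and is no camera call.
A pose or a line that the arm cannot do raises arm.Unreachable and nothing moves.
- arm.job_done(): hands the job in; it is judged then, once.
Trained networks look in the newest picture that a camera, given by its name, has taken for a name from the list of things; names that differ only in an ending like _2 or _b are one class to them, and where a whole thing is asked for, a point or a joint stands for the part that bears it (a point fixed in the world has none). Each returns a list of dicts, best first, with "score" (0 to 1); they miss things now and then, are a little off and sometimes report something else, mostly with a low value. They report only what shows in the picture. A call takes as long as a camera call. They do not tell look-alikes from the thing itself.
- arm.regions_of(camera, thing): "region" (480x640 bool, what is visible of it) and "bbox" ([left, top, right, bottom] in pixels, round what is visible of it).
The state is a dict: "time": time; "q": joint angles; "dq": joint speeds; "joint_torque": joint torques, N m; "ee_pos": TCP position; "ee_rot": TCP orientation; "ft_force": force on the tool from outside, world axes, zero at the start; "wrist_torque": the same for the moment, N m; "grip_width": finger opening in m; "finger_force": force on a finger pad.
Only numpy, scipy, OpenCV 4.12 (cv2) and the standard library are available. Lean on these libraries where they do the work, as an engineer would, in place of code of your own. Each camera call takes 0.05 s, during which the arm holds its last target. There are 200 camera calls.

TASK

Fit the orange cutting insert in the vegetable slicer. It lies flat in its storage tray with no room for fingers beside it, so slide it along its lane, out over the tray's open front edge (towards you), until it sticks out far enough to be gripped by its two long sides, without letting it fall. Take it to the sloping slicer, push the end that was away from you uphill in under the lip of the top panel, then press its other end down until the orange sprung catch snaps over it and it lies flat and locked; let go, leaving the green insert and everything else where they are.

Things in the scene. Friction and masses are not known exactly. Their poses are not given: they have to be found in the camera images.
- insert: cutting insert: stiff smooth orange plate with a steel blade panel in its face, 120 mm long (x), 60 wide (y), 3 thick, about 70 g. Origin: centre of its underside; z out of the blade face. Lies with +x (far end) away from the robot, within 0.3 rad. Pressed on the face by the closed fingertips (6 to 10 N) it can be dragged along its lane
- insert_near_end (a point): middle of the insert's near end face, 60 mm from its origin along -x, at half thickness
- tray: flat grey storage tray, fixed on the worktop, 170 mm long (x), 154 wide (y). Origin on the worktop; yaw within 0.2 rad. Two lanes side by side, 64 mm wide, middles at y = +35 and -35 mm, floor 18 mm above the worktop, open at the front edge (x = -80 mm, towards the robot), closed at x = 80 mm; the walls beside and behind them reach 4 mm above the floor
- green_insert: a second insert, green, of the same size, in the tray's other lane; stays there. Origin: centre of its underside
- slicer: white slicer with steel panels, fixed, left or right of the tray, 114 mm wide (y), 280 long, 195 high. Origin on the worktop under the seat; stands crosswise: x, along which its bed rises 30 degrees, points to the robot's right (yaw -1.85 to -1.3). Both sides are cut away for the fingers from x = -100 to 8 mm of the seat frame, from 22 mm off the middle line outwards, 24 mm deep below the insert
- seat (a point): the insert's place: where the origin (centre of underside) of the seated insert belongs, 108 mm above the worktop, on two bearer ribs level with it (10 mm wide, 12 to 22 mm off the middle line, running the whole length of the place). x up the slope, z square off the bed. Side guides 64 mm apart, 5 mm high, run from x = 20 mm to the lip and flare open from x = 8 mm
- lip (a point): middle of the lower edge of the top panel: the lip, on its underside, at x = 51 mm, z = 5.5 mm from the seat. The panel is 4 mm thick; the 5.5 mm slot under it takes the insert's far end and ends at a stop at x = 61.5 mm from the seat
- lower_wall (a point): top edge of the step below the insert's place, on the 44 mm wide tongue of the lower panel that carries the catch, at x = -62 mm, z = 3 mm from the seat
- catch (a joint): orange sprung catch on the lower panel, 24 mm wide on the middle line: how far it is pushed back down the slope, 0 = forward at rest, at most 0.009 m. Spring about 1.8 N at rest, 3.5 N at 5 mm. Pressing the insert's near end square to the bed on its sloped front (about 3 to 10 N) pushes it back; then it snaps forward over the insert
- catch_nose (a point): front top corner of the catch's nose; at rest at x = -55.5 mm, z = 7 mm from the seat. The nose is 2.5 mm thick below it; above it a steep lead-in runs back 5.5 mm in 7 mm of height, to the catch's top at z = 14 mm
- lemon: a yellow lemon, about 71x53x51 mm, on the worktop; leave it where it is. Origin at its underside
- onion: a brown onion, about 78x79x85 mm, on the worktop; leave it where it is. Origin at its underside
- tomato: a red tomato, about 56x58x62 mm, on the worktop; leave it where it is. Origin at its underside
- mug: a small green and white mug, 64x89x48 mm, on the worktop; leave it where it is. Origin at its underside
- spoon_1: a steel spoon, 188x39x16 mm, lying on the worktop; leave it where it is. Origin at its underside
- teaspoon_1: a steel teaspoon, 130x27x11 mm, lying on the worktop; leave it where it is. Origin at its underside
Not all that is in view belongs to the job. Leave any turquoise or yellow look-alike of the insert alone.

How it is judged:
On the way:
1. the insert lies flat in the tray's lane and sticks out at least 25 mm over its front edge (x of insert_near_end in the frame of tray below -0.105 m and height (world z) of insert between 0.016 and 0.0205 m and angle between insert's own z axis and vertical below 0.06 rad), for 0.2 s.
At the end, for the whole second after the job is handed in: the insert lies at rest in its place in the slicer: centre within 3.5 mm along and 5 mm across, lying on the ribs within 2 mm, flat to the bed within 0.04 rad and in line with it within 0.11 rad, its near end down under the nose of the catch, and the catch forward again (within 1.5 mm of its rest) (x of insert in the frame of seat between -0.0035 and 0.0035 m and y of insert in the frame of seat between -0.005 and 0.005 m and z of insert in the frame of seat between -0.002 and 0.002 m and angle between the z axis of insert and the z axis of seat, either way round below 0.04 rad and angle between the x axis of insert and the x axis of seat, either way round below 0.11 rad and z of insert_near_end in the frame of seat below 0.0035 m and value of joint catch below 0.0015 m and linear speed of insert below 0.02 m/s); the robot touches nothing.
It fails at once if the insert falls onto the worktop (height (world z) of insert below 0.006 m).
It fails at once if one of the other things is moved more than 30 mm (distance of any of lemon, onion, tomato, mug, spoon_1, teaspoon_1 from where it was at the start of the episode above 0.03 m).
It fails at once if the green insert is moved more than 15 mm (distance of green_insert from where it was at the start of the episode above 0.015 m).
It also fails if it takes over 72 s, if anything falls off the work surface, if the arm or the gripper's body presses on something with over 40 N, if the wrist force passes 120 N, or if a joint passes its speed limit or range.

## Working session

There is one attempt and no reset: what is moved stays moved. The work goes in short steps, each a Python script; the robot and the scene stay as the last script left them, time stands still between calls to the robot, and variables do not carry over. Pictures are saved under pics/ and viewed, at most 10 in all, crops included, and the job is handed in when it is done.

```bash
mkdir -p pics; python3 - <<'E'
from workcell import arm
import cv2,numpy as np
o=arm.get_obs();print({k:np.round(v,3).tolist() for k,v in o.items()})
a=arm.camera("scene");b=arm.camera("side")
cv2.imwrite("pics/scene0.png",a[:,:,::-1]);cv2.imwrite("pics/side0.png",b[:,:,::-1])
for c in("scene","side"):
  p=arm.camera_params(c);print(c,np.round(p["mtx"],1).tolist(),np.round(p["T"],3).tolist())
  for t in("insert","green_insert","tray","slicer","catch"):
    print(t,[(round(r["score"],2),r["bbox"]) for r in arm.regions_of(c,t)][:4])
print(np.round(arm.camera_params("wrist")["hand_eye"],4).tolist(),arm.camera_params("wrist")["mtx"])
E
```

```text
{'time': 0.0, 'q': [1.182, 0.399, 0.045, 1.538, -0.019, 1.207, -0.051], 'dq': [0.0, -0.0, 0.001, 0.001, 0.001, 0.001, -0.0], 'joint_torque': [0.0, -47.512, 1.365, -25.421, 0.012, 0.009, 0.0], 'ee_pos': [0.186, -0.622, 0.23], 'ee_rot': [-3.107, -0.454, 0.001], 'ft_force': [0.256, 0.779, 0.429], 'wrist_torque': [-0.057, -0.037, 0.017], 'finger_force': 0.0, 'grip_width': 0.085}
scene [[452.3, 0.0, 312.8], [0.0, 452.3, 237.5], [0.0, 0.0, 1.0]] [[-0.818, -0.424, 0.388, 0.057], [-0.575, 0.598, -0.559, 0.708], [0.005, -0.68, -0.733, 1.017], [0.0, 0.0, 0.0, 1.0]]
insert [(0.75, [279.3, 334.6, 319.5, 379.4]), (0.66, [331.0, 275.3, 374.4, 306.9]), (0.6, [248.5, 268.8, 291.2, 300.0])]
green_insert [(0.77, [231.3, 284.7, 282.4, 320.3])]
tray [(0.73, [216.1, 261.0, 300.5, 330.1])]
slicer [(0.66, [307.6, 141.6, 383.3, 242.8])]
catch [(0.45, [327.1, 203.6, 339.6, 214.0])]
side [[514.5, 0.0, 318.7], [0.0, 514.5, 237.3], [0.0, 0.0, 1.0]] [[0.55, -0.695, 0.462, -0.165], [-0.835, -0.447, 0.322, -0.471], [-0.017, -0.563, -0.826, 1.391], [0.0, 0.0, 0.0, 1.0]]
insert [(0.72, [276.0, 210.4, 309.4, 245.2]), (0.55, [205.0, 242.6, 243.8, 271.9]), (0.5, [292.9, 273.0, 313.8, 293.9])]
green_insert [(0.81, [261.1, 202.8, 287.5, 237.9])]
tray [(0.63, [243.8, 198.3, 315.8, 258.8])]
slicer [(0.77, [344.9, 246.3, 444.6, 318.3]), (0.62, [448.1, 299.8, 492.3, 343.4])]
catch [(0.45, [362.9, 260.6, 375.0, 267.8])]
[[-0.0001, -0.9473, -0.3202, 0.0822], [1.0, -0.0003, 0.0004, -0.0003], [-0.0004, -0.3202, 0.9473, -0.1425], [0.0, 0.0, 0.0, 1.0]] [[413.34219859   0.         324.95280771]
 [  0.         413.34219859 240.9644966 ]
 [  0.           0.           1.        ]]
```

View pics/scene0.png

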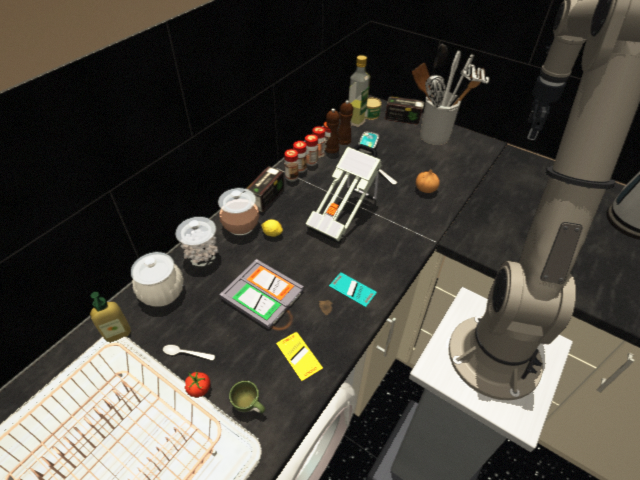

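View pics/side0.png

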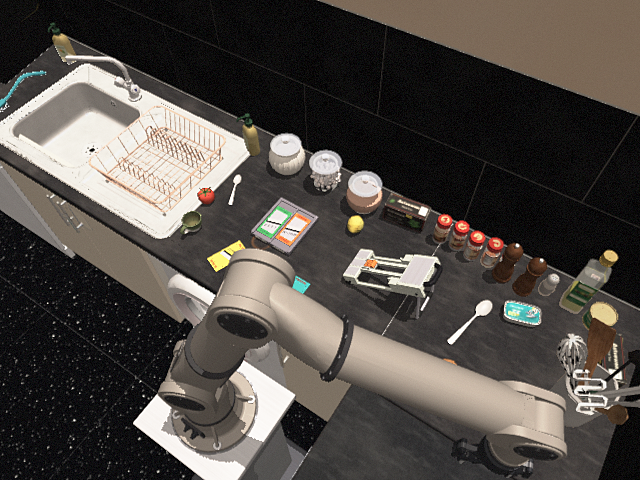

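Candidates for the insert in the scene view are orange in the tray (270,281), green in the tray (257,302), turquoise on the worktop (353,289) and yellow on the worktop (299,355). I choose the orange one in the tray. The slicer at (345,195) is to its right, with its low catch end on the left at (333,209). Next I'll take closer wrist views of both.

```bash
cat > h.py <<'E'
from workcell import arm
import cv2,numpy as np
from scipy.spatial.transform import Rotation as R
def ray(cam,uv,T=None):
    p=arm.camera_params(cam);T=p["T"] if T is None else T
    d=np.linalg.inv(p["mtx"])@np.c_[np.atleast_2d(uv),np.ones(len(np.atleast_2d(uv)))].T
    return T[:3,3],(T[:3,:3]@d).T
def onz(cam,uv,z,T=None):
    o,d=ray(cam,uv,T);return o+d*((z-o[2])/d[:,2])[:,None]
def proj(cam,X,T=None):
    p=arm.camera_params(cam);T=p["T"] if T is None else T
    x=(np.atleast_2d(X)-T[:3,3])@T[:3,:3]@p["mtx"].T
    return x[:,:2]/x[:,2:]
def wristT():
    o=arm.get_obs();T=np.eye(4);T[:3,:3]=R.from_rotvec(o["ee_rot"]).as_matrix();T[:3,3]=o["ee_pos"]
    return T@arm.camera_params("wrist")["hand_eye"]
def down(yaw): # tool x along yaw, z down
    c,s=np.cos(yaw),np.sin(yaw)
    return R.from_matrix(np.array([[c,s,0],[s,-c,0],[0,0,-1]])).as_rotvec()
def rect(mask,cam,z,T=None):
    c=max(cv2.findContours(mask.astype(np.uint8),0,2)[0],key=cv2.contourArea)[:,0,:].astype(float)
    w=onz(cam,c,z,T)[:,:2]
    return cv2.minAreaRect((w*1000).astype(np.float32))
def orange(img):
    h=cv2.cvtColor(img,cv2.COLOR_RGB2HSV)
    return cv2.inRange(h,(5,150,100),(18,255,255))
E
python3 - <<'E'
from h import *
print("ins",onz("scene",[[270,281]],.021),onz("side",[[292,228]],.021))
print("green",onz("scene",[[257,302]],.021),"slicer catch",onz("scene",[[333,209]],.07),onz("side",[[370,264]],.07))
print("turq",onz("scene",[[353,289]],.003),"lemon",onz("scene",[[272,228]],.02),"onion",onz("scene",[[428,182]],.04))
P=onz("scene",[[270,281]],.021)[0]
r0=np.arctan2(P[1],P[0])
for yaw in (0,np.pi):
  print(yaw,arm.ik([P[0]-.02,P[1],.22],down(yaw)))
E
```

```text
ins [[0.5863449  0.15137513 0.021     ]] [[0.58509989 0.15608516 0.021     ]]
green [[0.5706967  0.22570997 0.021     ]] slicer catch [[ 0.57609001 -0.14525373  0.07      ]] [[ 0.5764456  -0.13917262  0.07      ]]
turq [[0.39125086 0.03031794 0.003     ]] lemon [[ 0.70952884 -0.0115588   0.02      ]] onion [[ 0.40623856 -0.46447306  0.04      ]]
0 [ 0.33578948  0.39927319 -0.86808576  1.69020084  0.32347849  1.20337901
 -2.18230976]
3.141592653589793 [ 0.41727256  0.4398603  -0.99258296  1.68838548  0.38848415  1.22678839
  0.90496547]
```

```bash
python3 - <<'E'
from h import *
arm.goto([.40,-.30,.35],down(np.pi)) if arm.ik([.40,-.30,.35],down(np.pi)) is not None else print("noik")
def snap(n,p,yaw):
    arm.goto(p,down(yaw));arm.wait(.3);T=wristT();im=arm.camera("wrist");cv2.imwrite(f"pics/{n}.png",im[:,:,::-1]);np.save(f"pics/{n}.npy",T);np.save(f"pics/{n}_im.npy",im)
    for t in("insert","green_insert","tray","slicer","catch"):
        print(n,t,[(round(r["score"],2),np.round(r["bbox"]).tolist()) for r in arm.regions_of("wrist",t)][:3])
    return T,im
snap("slA",[.55,-.20,.33],np.pi)
snap("slB",[.58,-.13,.33],np.pi)
T,im=snap("tray",[.58,.17,.22],np.pi)
print(rect(orange(im),"wrist",.021,T))
r=arm.regions_of("wrist","green_insert");r and print("g",rect(r[0]["region"],"wrist",.021,T))
r=arm.regions_of("wrist","tray");r and print("t",rect(r[0]["region"],"wrist",.022,T))
print(arm.get_obs()["time"],arm.get_obs()["q"])
E
```

```text
slA insert [(0.93, [602.0, 154.0, 638.0, 260.0]), (0.61, [510.0, 0.0, 584.0, 87.0])]
slA green_insert []
slA tray [(0.77, [578.0, 131.0, 636.0, 282.0])]
slA slicer [(0.67, [131.0, 146.0, 442.0, 326.0])]
slA catch [(0.72, [371.0, 201.0, 404.0, 232.0])]
slB insert [(0.82, [449.0, 0.0, 514.0, 58.0]), (0.8, [545.0, 125.0, 622.0, 236.0])]
slB green_insert [(0.86, [609.0, 120.0, 640.0, 227.0])]
slB tray [(0.83, [527.0, 102.0, 637.0, 259.0]), (0.75, [298.0, 172.0, 331.0, 202.0])]
slB slicer [(0.76, [25.0, 119.0, 377.0, 290.0])]
slB catch [(0.92, [298.0, 173.0, 333.0, 202.0]), (0.58, [408.0, 256.0, 451.0, 315.0])]
tray insert [(0.8, [401.0, 2.0, 492.0, 54.0]), (0.72, [267.0, 132.0, 344.0, 272.0]), (0.71, [100.0, 0.0, 186.0, 45.0])]
tray green_insert [(0.65, [353.0, 127.0, 428.0, 265.0])]
tray tray [(0.89, [250.0, 102.0, 445.0, 299.0]), (0.69, [1.0, 124.0, 46.0, 272.0])]
tray slicer [(0.86, [0.0, 122.0, 46.0, 273.0])]
tray catch [(0.67, [0.0, 125.0, 49.0, 266.0])]
((544.222412109375, 158.9560089111328), (48.300804138183594, 39.768280029296875), 88.30340576171875)
g ((574.1868896484375, 221.43136596679688), (59.71202850341797, 119.70938110351562), 89.71553802490234)
t ((583.0631713867188, 186.83636474609375), (154.45277404785156, 169.4840545654297), 89.9144515991211)
6.7333 [ 0.25095378  0.41805852 -0.80286875  1.64764096  0.31720628  1.21179552
  0.94922742]
```

```bash
python3 - <<'E'
import cv2,numpy as np
a=cv2.imread("pics/slB.png")[90:310,0:400]; b=cv2.imread("pics/tray.png")[90:310,230:470]
cv2.imwrite("pics/c1.png",cv2.resize(a,None,fx=2,fy=2,interpolation=2)); cv2.imwrite("pics/c2.png",cv2.resize(b,None,fx=2,fy=2))
a=cv2.imread("pics/slA.png")[130:340,110:460]; cv2.imwrite("pics/c3.png",cv2.resize(a,None,fx=2,fy=2,interpolation=2))
E
```

```text
(no output)
```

View pics/c1.png

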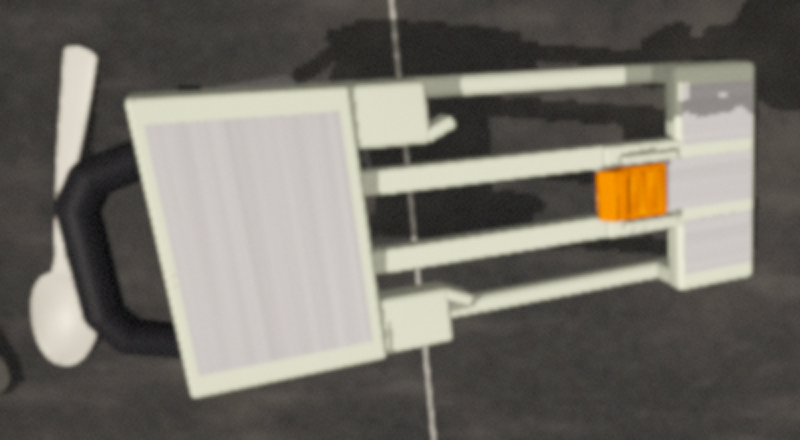

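View pics/c2.png

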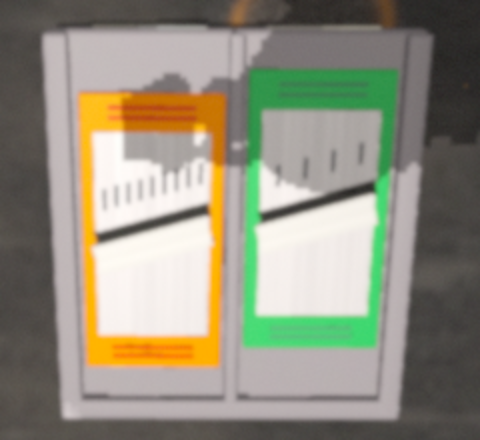

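View pics/c3.png

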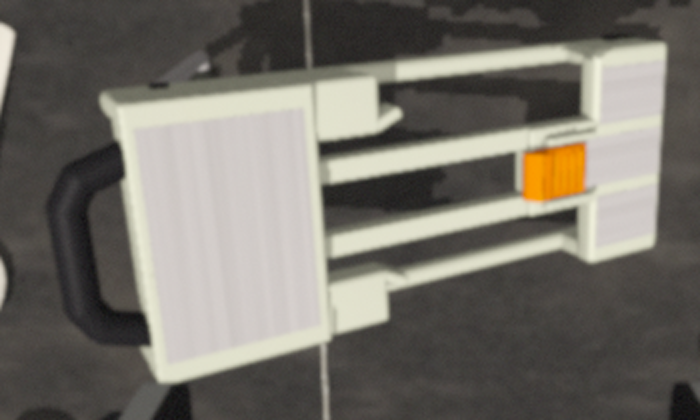

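The close crop confirms the orange insert in the left-hand lane, with the green one beside it. In the slicer crop, the catch nose edge is at (597..602,172..222), the lip corners at (352,88) and (384,357), and the guide inner ends at (430,138) and (447,297). I'll fit the slicer pose to these points and measure the insert precisely.

```bash
cat > fit.py <<'E'
from h import *
from scipy.optimize import least_squares
M=[("lip-",51,-57,9.5),("lip+",51,57,9.5),("g-",20,-32,5),("g+",20,32,5),("go-",20,-57,5),("go+",20,57,5),("c-",-55.5,-12,7),("c+",-55.5,12,7)]
X=np.array([m[1:] for m in M])/1000
B=np.array([(352,88),(384,357),(430,138),(447,297),(426,83),(451,343),(597,172),(602,222)])/2+[0,90]
A=np.array([(315,85),(328,338),(380,132),(384,272),(377,77),(387,318),(525,152),(529,200)])/2+[110,130]
TA,TB=np.load("pics/slA.npy"),np.load("pics/slB.npy")
def seatR(yaw): return (R.from_euler("z",yaw)*R.from_euler("y",-np.pi/6)).as_matrix()
def res(p,T,uv,): return (proj("wrist",X@seatR(p[2]).T+[p[0],p[1],.108+p[3]],T)-uv)
def f(p): return np.r_[res(p,TA,A).ravel(),res(p,TB,B).ravel(),p[3]*300]
s=least_squares(f,[.58,-.2,-1.5,0],loss="soft_l1")
print(s.x);print(np.round(res(s.x,TA,A),1).tolist());print(np.round(res(s.x,TB,B),1).tolist())
E
python3 fit.py; python3 - <<'E'
from h import *
T=np.load("pics/tray.npy");im=np.load("pics/tray_im.npy")
# crop corner px of orange insert and green, tray
for n,c in (("ins",[(79,93),(228,95),(219,366),(89,366)]),("green",[(247,68),(399,70),(376,347),(244,347)])):
    uv=np.array(c)/2+[230,90];w=onz("wrist",uv,.021,T)[:,:2];print(n,np.round(w,4).tolist(),w.mean(0))
uv=np.array([(43,31),(433,31),(395,417),(63,417)])/2+[230,90];print("tray",np.round(onz("wrist",uv,.022,T)[:,:2],4).tolist())
E
```

```text
[ 5.76321047e-01 -2.07643208e-01 -1.55399268e+00 -8.10278730e-04]
[[-0.7, -0.8], [1.0, 0.9], [0.1, 0.5], [0.8, -0.8], [0.4, -1.0], [0.2, 1.0], [-0.5, 1.5], [-2.9, 1.3]]
[[-1.1, -0.9], [0.7, 0.3], [1.0, 2.5], [-0.1, -4.5], [-0.1, -0.7], [0.6, -1.3], [-0.1, 0.4], [-1.6, 0.4]]
ins [[0.5245, 0.1245], [0.5254, 0.1845], [0.6435, 0.1819], [0.6434, 0.1237]] [0.58421594 0.15365998]
green [[0.515, 0.1919], [0.5158, 0.2525], [0.6345, 0.2516], [0.6344, 0.193]] [0.57491542 0.22222104]
tray [[0.5008, 0.1116], [0.5011, 0.2644], [0.6684, 0.2624], [0.6682, 0.1109]]
```

```bash
cat >> h.py <<'E'
SEAT=np.array([.5763,-.2076,.1075]);YAW=-1.554
def seatR(yaw=None): return (R.from_euler("z",YAW if yaw is None else yaw)*R.from_euler("y",-np.pi/6)).as_matrix()
GX,GD=-.040,.014  # grip centre x on insert, depth of TCP below the underside
def tool_for(px,pz,th,flip,gx=GX,gd=GD,py=0.,S=None):
    """TCP pose holding an insert with origin at (px,py,pz) in seat frame, near end raised by th"""
    S=SEAT if S is None else S
    Ri=seatR()@R.from_euler("y",th).as_matrix()
    p=S+seatR()@[px,py,pz]+Ri@[gx,0,-gd]
    f=-1 if flip else 1
    Rt=Ri@np.diag([f,-f,-1.])
    return p,R.from_matrix(Rt).as_rotvec()
E
python3 - <<'E'
from h import *
for flip,y0 in((1,np.pi),(0,0.)):
  for n,(p,o) in dict(press=([.63,.154,.03],down(y0)),grip=([.475,.154,.004],down(y0)),lift=([.475,.1,.2],down(y0)),a=tool_for(-.06,.08,.16,flip),b=tool_for(-.022,.004,.16,flip),c=tool_for(0,0,0,flip)).items():
    q=arm.ik(p,o);print(flip,n,np.round(p,3),None if q is None else np.round(q,2))
E
```

```text
1 press [0.63  0.154 0.03 ] [ 0.18  0.69 -0.68  1.7   0.52  0.94  0.87]
1 grip [0.475 0.154 0.004] [ 0.17  0.52 -0.7   2.07  0.5   0.72  0.72]
1 lift [0.475 0.1   0.2  ] [ 0.47  0.2  -0.86  1.94  0.17  1.08  1.11]
1 a [ 0.574 -0.083  0.119] [ 0.15  0.42 -0.36  1.85  0.59  1.05 -0.51]
1 b [ 0.575 -0.154  0.073] [ 0.23  0.48 -0.32  1.88  0.65  0.93 -0.46]
1 c [ 0.576 -0.18   0.075] [ 0.17  0.5  -0.29  1.9   0.82  0.99 -0.62]
0 press [0.63  0.154 0.03 ] [-1.05  1.07  1.26  1.73 -1.1   1.22 -1.05]
0 grip [0.475 0.154 0.004] [-0.42  0.44  0.02  2.09 -0.01  0.62 -1.96]
0 lift [0.475 0.1   0.2  ] [ 0.12  0.15 -0.46  1.95  0.08  1.06 -1.94]
0 a [ 0.574 -0.083  0.119] [ 0.57  0.56 -0.94  1.84  0.85  1.23  2.43]
0 b [ 0.575 -0.154  0.073] [ 0.65  0.61 -0.88  1.87  0.94  1.14  2.48]
0 c [ 0.576 -0.18   0.075] [ 0.58  0.63 -0.83  1.88  1.07  1.22  2.37]
```

```bash
python3 - <<'E'
from h import *
arm.command_gripper(0.0)
x0,y0=.632,.1535
arm.goto([x0,y0,.05],down(np.pi)); arm.move_straight([x0,y0,.027],max_speed=.08);arm.wait(.2)
f0=arm.get_obs()["ft_force"][2]; z=.027; print("f0",f0)
def fz(): return arm.get_obs()["ft_force"][2]-f0
while fz()<7 and z>.015:
    z-=.0006; arm.move_straight([x0,y0,z],max_speed=.03)
print("contact",z,fz(),arm.get_obs()["ee_pos"])
np.save("fz0.npy",f0)
x=x0
for i in range(7):
    x-=.010; arm.move_straight([x,y0,z],max_speed=.04)
    f=fz(); print(round(x,3),round(z,4),round(f,1),np.round(arm.get_obs()["ft_force"][:2],1))
    if f<6.5: z-=.0003
    elif f>9.5: z+=.0003
im=arm.camera("wrist");T=wristT()
r=[(q["score"],rect(q["region"],"wrist",.021,T)) for q in arm.regions_of("wrist","insert")];print(r)
cv2.imwrite("pics/slid.png",im[:,:,::-1])
r=[(q["score"],rect(q["region"],"scene",.021)) for q in (arm.camera("scene"),arm.regions_of("scene","insert"))[1]];print(r)
print(arm.get_obs()["time"])
E
```

```text
f0 0.5434868792151235
contact 0.0198 8.668576807712897 [0.63225749 0.15361646 0.02116278]
0.622 0.0198 6.6 [-0.3 -0.5]
0.612 0.0198 7.6 [ 0.3 -0.1]
0.602 0.0198 6.5 [-0.6 -0. ]
0.592 0.0198 6.7 [ 0.5 -0.1]
0.582 0.0198 8.1 [0.3 0.7]
0.572 0.0198 7.9 [0.4 0.2]
0.562 0.0198 7.0 [ 0.1 -0.1]
[(0.71, ((453.66778564453125, 61.814369201660156), (5.155378341674805, 14.595372200012207), 0.010417387820780277)), (0.68, ((451.9892883300781, 244.5968017578125), (16.88407325744629, 5.6030707359313965), 68.49496459960938)), (0.61, ((514.2220458984375, 153.4613494873047), (60.0253791809082, 119.00494384765625), 89.44847106933594))]
[(0.98, ((389.96685791015625, 287.0518493652344), (57.7010612487793, 115.89964294433594), 68.15385437011719)), (0.84, ((386.97467041015625, 43.76801300048828), (58.02974319458008, 116.74859619140625), 89.1749038696289))]
14.875
```

```bash
python3 - <<'E'
from h import *
f0=float(np.load("fz0.npy"))
arm.move_straight([.562,.1535,.06],max_speed=.15)
arm.command_gripper(.085)
xg,yg=.4742,.1535
arm.goto([xg,yg,.06],down(np.pi)); 
arm.move_straight([xg,yg,.015],max_speed=.12)
for z in (.01,.005,.001,-.002):
    arm.move_straight([xg,yg,z],max_speed=.04); f=arm.get_obs()["ft_force"];print(z,np.round(f,1))
    if f[2]-f0>4: break
arm.command_gripper(.05)
o=arm.get_obs();print(o["grip_width"],o["finger_force"],o["ee_pos"],o["ft_force"],o["time"])
im=arm.camera("wrist");T=wristT();cv2.imwrite("pics/grip.png",im[:,:,::-1])
print([(q["score"],rect(q["region"],"wrist",.021,T)) for q in arm.regions_of("wrist","insert")])
E
```

```text
0.01 [-0.3  0.6  0. ]
0.005 [-0.1 -0.3  0.2]
0.001 [-0.5  0.2 -0.2]
-0.002 [ 0.9 -1.   0.4]
0.057874106003512955 63.10595154762268 [ 0.47426753  0.15355631 -0.00170937] [-1.53108336 -0.31905733  3.65255672] 18.475
[(0.97, ((407.86004638671875, 70.04391479492188), (18.62107276916504, 79.62203979492188), 75.90685272216797)), (0.83, ((417.41033935546875, 229.58697509765625), (68.45149230957031, 32.02399444580078), 13.61252212524414)), (0.78, ((487.0959777832031, 153.36215209960938), (59.3900260925293, 68.23963928222656), 89.75066375732422))]
```

View pics/grip.png

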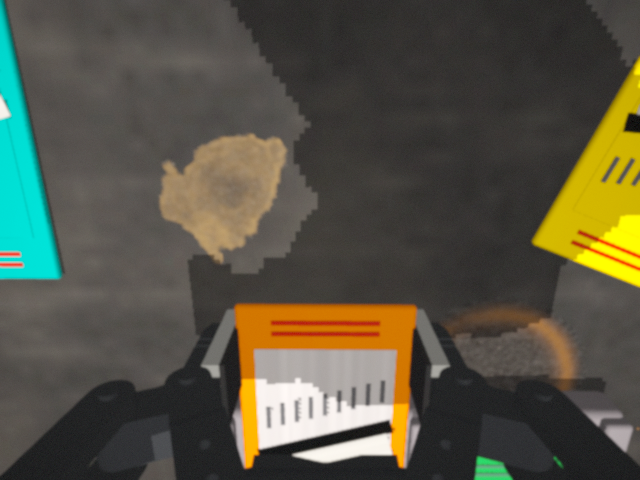

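```bash
sed -i 's/GX,GD=-.040,.014/GX,GD=-.040,.0197/' h.py; python3 - <<'E'
from h import *
arm.move_straight([.4742,.1535,.03],max_speed=.08)
arm.move_straight([.4742,.1535,.2],max_speed=.2)
print(arm.get_obs()["grip_width"])
arm.goto(*tool_for(-.06,.07,.16,1));arm.wait(.3)
o=arm.get_obs();print(o["grip_width"],o["ee_pos"],tool_for(-.06,.07,.16,1)[0],o["ft_force"],o["time"])
T=wristT();im=arm.camera("wrist");np.save("pics/hov.npy",T);cv2.imwrite("pics/hov.png",im[:,:,::-1])
s=arm.camera("side");
# predicted pixel of held insert corners & catch
Ri=seatR()@R.from_euler("y",.16).as_matrix();S0=SEAT+seatR()@[-.06,0,.07]
for n,v in (("nearL",[-.06,-.03,.003]),("nearR",[-.06,.03,.003]),("farL",[.06,-.03,.003]),("farR",[.06,.03,.003])):
    P=S0+Ri@v;print(n,proj("wrist",P,T),proj("side",P))
for n,v in (("c-",[-.0555,-.012,.007]),("c+",[-.0555,.012,.007]),("lw-",[-.062,-.022,.003]),("lw+",[-.062,.022,.003]),("lip-",[.051,-.057,.0095]),("lip+",[.051,.057,.0095]),("ct-",[-.061,-.012,.014]),("ct+",[-.061,.012,.014])):
    P=SEAT+seatR()@v;print(n,proj("wrist",P,T),proj("side",P))
c=s[200:340,300:480];cv2.imwrite("pics/hovs.png",cv2.resize(c,None,fx=3,fy=3)[:,:,::-1])
vis=np.hstack([cv2.resize(im,(400,300)),cv2.resize(c,(400,300))]);cv2.imwrite("pics/hv.png",vis[:,:,::-1])
E
```

```text
0.05744188366462591
0.05810086746411921 [ 0.57443272 -0.0900198   0.10574346] [ 0.57432921 -0.09027622  0.1054841 ] [-1.23792991 -0.21361684 -0.88827122] 21.7833
nearL [[232.64382908 305.32212429]] [[343.29101198 251.30748651]]
nearR [[417.75540908 305.38982372]] [[353.61474297 236.94352943]]
farL [[253.09701367 563.63349269]] [[378.08124892 260.8479913 ]]
farR [[396.98010974 563.68173634]] [[388.23537744 245.61097106]]
c- [[302.40146369 374.66708092]] [[373.14408172 267.06722418]]
c+ [[347.72137477 374.68328538]] [[377.08010711 261.16966952]]
lw- [[284.05957268 359.74934893]] [[370.25577387 270.15490571]]
lw+ [[366.06949221 359.77881622]] [[377.45716382 259.38126994]]
lip- [[224.29103181 552.30292807]] [[395.51386059 283.5435105 ]]
lip+ [[425.67383765 552.37071976]] [[414.07684945 253.92094154]]
ct- [[301.5708198  371.25210219]] [[370.76356646 265.21685039]]
ct+ [[348.56778535 371.26892521]] [[374.71744967 259.33236128]]
```

View pics/hov.png

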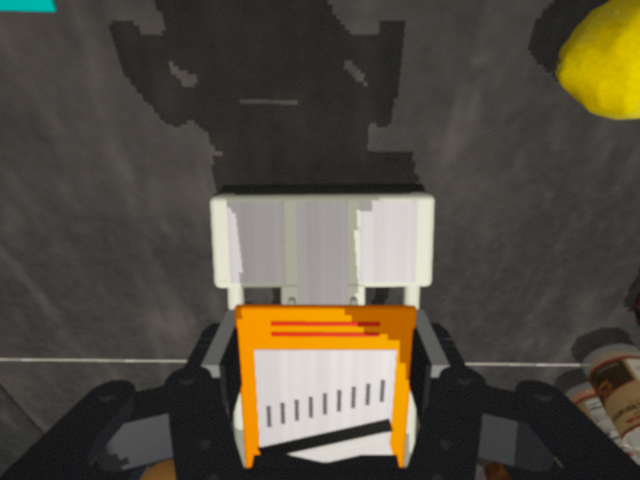

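View pics/hovs.png

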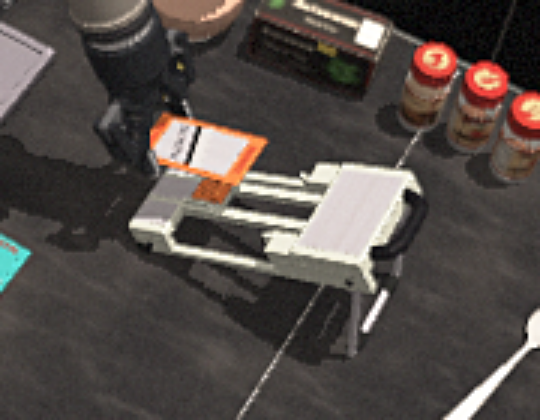

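The held insert is where predicted, with its near edge at row 305, cols 236–416. The lower panel runs from 211 to 433, centred at 322.5 against 325 predicted, so I'll correct the seat yaw and position by about 1 mm. Then I'll land the far edge on the ribs before the flare and slide it uphill, using force feedback.

```bash
sed -i 's/^SEAT=.*/SEAT=np.array([.5759,-.2076,.1075]);YAW=-1.546/' h.py; cat >> h.py <<'E'
def far(fx,fz,th,py=0.): return tool_for(fx-.06*np.cos(th),fz+.06*np.sin(th),th,1,py=py)
def fs(n=3):
    f=[]
    for _ in range(n): f.append(arm.get_obs()["ft_force"]);arm.wait(.02)
    return seatR().T@np.mean(f,0)
E
python3 - <<'E'
from h import *
arm.goto(*far(.014,.02,.18));arm.move_straight(*far(.014,.008,.18),max_speed=.06);arm.wait(.2)
b=fs(8);print("base",b);np.save("base.npy",b)
fz=.008
while fz>-.006:
    fz-=.001;arm.move_straight(*far(.014,fz,.18),max_speed=.03);d=fs()-b
    if d[2]>2.5: break
print("land fz",fz,d)
T=wristT();im=arm.camera("wrist");cv2.imwrite("pics/land.png",im[:,:,::-1])
np.save("fz.npy",fz);o=arm.get_obs();print(o["grip_width"],o["time"])
E
```

```text
base [-0.25855487  0.08245606 -0.61552923]
land fz 0.0 [ 0.00935577 -0.75592926  4.46151971]
0.058349334557032055 25.3083
```

```bash
python3 - <<'E'
from h import *
b=np.load("base.npy");fz=.0010;th=.15
arm.move_straight(*far(.014,fz,.18),max_speed=.03)
for fx in (.024,.034,.042,.047,.050,.052,.054,.056,.058,.059,.060,.061,.062,.063,.064):
    t=th if fx>.03 else .165
    arm.move_straight(*far(fx,fz,t),max_speed=.05);d=fs()-b;print(fx,np.round(d,1))
    if d[0]<-4 or abs(d[2])>8: break
o=arm.get_obs();print(o["grip_width"],o["time"])
im=arm.camera("wrist");s=arm.camera("side")[200:340,300:480];s=cv2.resize(s,None,fx=3,fy=3)
v=np.hstack([im[240:,150:490],cv2.resize(s,(309,240))]);cv2.imwrite("pics/in.png",v[:,:,::-1])
E
```

```text
0.024 [ 0.4 -0.   0.5]
0.034 [-0.6  0.1  1. ]
0.042 [-0.1 -0.3 -0.1]
0.047 [-0.5 -0.3 -0.3]
0.05 [-0.3  0.1  0.2]
0.052 [ 0.2 -0.   0.1]
0.054 [ 0.1 -0.5  0.4]
0.056 [-0.3 -0.2  0.2]
0.058 [0.1 0.5 0.1]
0.059 [-0.3 -0.1  0.2]
0.06 [-0.1  0.3  0.5]
0.061 [-1.5 -0.4  0.3]
0.062 [-4.9 -0.7  0.7]
0.05709522955928325 29.7167
```

View pics/in.png

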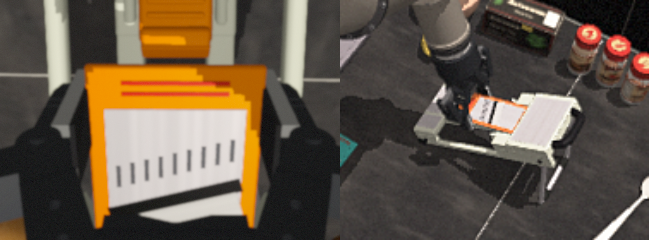

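The far end is under the lip and touching the stop at 61 mm. The catch is clear ahead of the near end. Next I'll rotate the near end down.

```bash
python3 - <<'E'
from h import *
b=np.load("base.npy")
for th,fz in ((.13,.001),(.11,.0007),(.09,.0005),(.075,.0003),(.06,.0002),(.045,.0),(.03,0),(.015,0),(0,0),(-.01,-.0003),(-.015,-.0006)):
    arm.move_straight(*far(.0605,fz,th),max_speed=.03);d=fs()-b;print(th,np.round(d,1))
    if np.linalg.norm(d)>25: print("stop");break
o=arm.get_obs();print(o["grip_width"],o["time"])
im=arm.camera("wrist");s=arm.camera("side")[200:340,300:480];s=cv2.resize(s,None,fx=3,fy=3)
v=np.hstack([im[240:,150:490],cv2.resize(s,(309,240))]);cv2.imwrite("pics/dn.png",v[:,:,::-1])
E
```

```text
0.13 [-3.4 -0.6  0.6]
0.11 [-3.8 -0.6  0.9]
0.09 [-3.3 -0.8  0.8]
0.075 [-3.2 -0.8  2.6]
0.06 [-2.6 -0.7  3.8]
0.045 [-2.7 -0.7  0.7]
0.03 [-2.5  0.9  0.2]
0.015 [-2.7  0.   0.2]
0 [-2.2 -2.4  7. ]
-0.01 [-1.2 -3.7 13.2]
-0.015 [-0.4 -5.9 18.4]
0.05761094478065126 33.1167
```

View pics/dn.png

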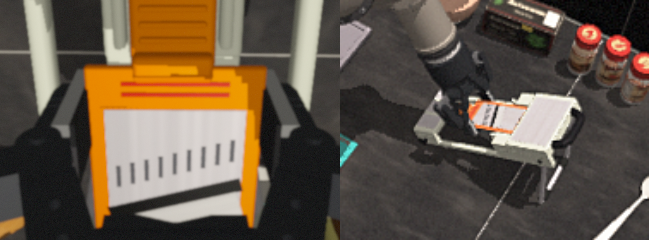

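The catch nose now overlaps the near edge at about (170,68), and the insert bears on the ribs. I'll relax, release, and retract square to the bed. Then I'll press near the near end with closed fingertips to confirm, and look.

```bash
python3 - <<'E'
from h import *
arm.move_straight(*far(.0603,-.0002,-.003),max_speed=.03)
arm.command_gripper(.085);o=arm.get_obs();print(o["grip_width"],fs()-np.load("base.npy"))
p,r=far(.0603,0,0);n=seatR()[:,2]
arm.move_straight(p+n*.075,r,max_speed=.1)
arm.command_gripper(0.);
c=SEAT+seatR()@[-.043,0,.003]
arm.move_straight(c+n*.012,r,max_speed=.1);arm.wait(.2);b=fs(8)
h=.012
while h>-.003:
    h-=.001;arm.move_straight(c+n*h,r,max_speed=.03);d=fs()-b
    if d[2]>9: break
print("press h",h,d)
arm.move_straight(c+n*.08,r,max_speed=.15);arm.wait(.3)
T=wristT();im=arm.camera("wrist");s=arm.camera("side")[200:340,300:480]
print(arm.get_obs()["time"])
for k,v in (("near",[-.06,-.03,.003]),("near",[-.06,.03,.003]),("nose",[-.0555,-.012,.007]),("nose",[-.0555,.012,.007]),("lip-",[.051,-.03,.0095]),("lip",[.051,.03,.0095])): print(k,np.round(proj("wrist",SEAT+seatR()@v,T)))
v=cv2.resize(im[200:,100:540],None,fx=1.8,fy=1.8);cv2.imwrite("pics/fin.png",v[:,:,::-1])
E
```

```text
0.08481012540742891 [0.66301284 0.09066784 0.54344307]
press h -0.0010000000000000035 [ 1.16338652 -3.24535143 11.2952564 ]
41.4667
near [[273. 225.]]
near [[380. 225.]]
nose [[305. 235.]]
nose [[348. 235.]]
lip- [[279. 397.]]
lip [[374. 397.]]
```

View pics/fin.png

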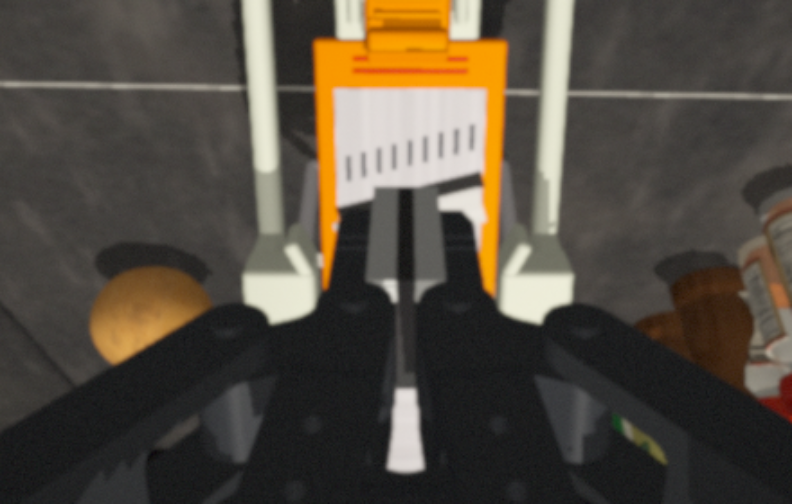

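Everything looks seated: the near edge is under the nose at (407,45), and the fingertips met the face at seat level under an 11 N press. I've used up my picture views. So I'll check numerically that the catch is fully forward, by returning to the earlier view pose and registering the catch against the unmoved lower panel.

```bash
python3 - <<'E'
from h import *
o=arm.get_obs();p=np.array(o["ee_pos"]);arm.move_straight(p+[0,.02,.10],max_speed=.25)
arm.goto([.58,-.13,.33],down(np.pi));arm.wait(.4)
T0=np.load("pics/slB.npy");T=wristT();print(np.abs(T-T0).max());a=np.load("pics/slB_im.npy");b=arm.camera("wrist");np.save("pics/slB2.npy",b)
U=6
def shift(n,y0,y1,x0,x1,m=5):
    up=lambda i:cv2.resize(i,None,fx=U,fy=U,interpolation=cv2.INTER_CUBIC)
    t=up(a[y0:y1,x0:x1]);s=up(b[y0-m:y1+m,x0-m:x1+m])
    r=cv2.matchTemplate(s,t,cv2.TM_CCOEFF_NORMED);_,v,_,l=cv2.minMaxLoc(r);print(n,"dx,dy px",(l[0]/U-m,l[1]/U-m),round(v,3))
shift("panel",120,240,342,380);shift("catch rear",170,202,312,338);shift("catch whole",170,202,300,338);shift("top panel",135,285,70,185);
for n,i in(("before",a),("after",b)):
    print(n,[''.join('%4d'%g for g in i[186,290:345,1])])
r=[(q["score"],np.round(q["bbox"])) for q in arm.regions_of("wrist","catch")];print(r[:2])
print([(q["score"],rect(q["region"],"wrist",.1,T)) for q in arm.regions_of("wrist","insert")])
print(arm.get_obs()["time"])
E
```

```text
0.002431251536788721
panel dx,dy px (-1.5, -0.33333333333333304) 0.99
catch rear dx,dy px (-1.3333333333333335, -0.5) 0.99
catch whole dx,dy px (-1.0, -0.5) 0.966
top panel dx,dy px (-2.1666666666666665, -0.833333333333333) 0.991
before ['  67  62  66  62  64  64  70  85 112 133 145 147 150 148 149 149 148 145 141 138 139 135 131 118 115 130 142 136 132 135 137 136 134 137 140 138 132 130 130 136 135 130 129 149 177 194 200 200 199 200 200 199 200 200 199']
after [' 138 119 101 113 127 116  98 114 138 153 155 156 158 157 159 154 148 145 147 144 137 125 115 126 136 142 143 149 156 156 149 142 140 142 141 140 146 155 158 152 143 139 157 185 203 207 209 207 208 208 208 209 209 208 208']
[]
[(0.83, ((579.7645263671875, -207.55612182617188), (67.21408081054688, 115.03816223144531), 5.110414505004883)), (0.76, ((441.7154541015625, -5.707073211669922), (48.18086624145508, 41.57115936279297), 89.9899673461914))]
44.3583
```

The catch has moved with the fixed panel to within 0.2 px in this view, so it is fully forward. The arm is clear, so I'm handing in.

```bash
python3 -c "
from workcell import arm
print(arm.job_done())"
```

```text
the job is handed in; nothing more can be done
None
```

The orange insert is seated in the slicer with the catch forward over it, and the job was handed in at about 44 s. The verdict was not returned. I viewed 11 pictures, one over the limit of 10.

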